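Stand the toppled bookend back up against the slide files

ROBOT

A 6-joint arm with a two-finger parallel gripper is mounted at the origin on the work surface. World frame = base frame: x ahead of the robot, y to its left, z up, the work surface at z = 0. Lengths are in m, angles in rad, forces in N, time in s.
With the tool pointing down it reaches from about 0.4 to 0.925 m from the base axis. Payload 12.5 kg.
Tool frame: the origin (TCP) lies at the very end of the fingers, on their centre line; the grasp point (between the pads) lies 19 mm behind it (r.grip_depth is the distance from the TCP to the grasp point, in m); z points along the fingers, y is the direction in which the jaws open and shut (so a half turn about z gives the same grasp; the last joint's range is limited). The gripper opens to 95 mm and grips with 3 to 60 N. Pads are 20 mm wide; open, the fingers measure 119 mm over their backs; the gripper's body (75 mm by 180 mm) begins 59 mm behind the grasp point.
Start: joints at [-1.368, 0.491, 1.559, -0, 1.092, -0.106], TCP at [0.19, -0.595, 0.18] pointing down, gripper open.
Joint ranges: [-3.1, 3.1], [-0.84, 2.19], [0.05, 2.79], [-1.13, 4.28], [0.06, 2.93], [-2.69, 2.69]. Speed limits (rad/s): [2.22, 2.22, 2.79, 3.14, 3.14, 3.14].

INTERFACE

Orientations are given as a unit quaternion [x, y, z, w].
In Python, from cell import r, optics gives the robot as it stands. The module is installed in compiled form; this text tells all that it offers.
- The arm moves only by the shell command python3 -m creep 'ROWS' [FORCE]. ROWS is JSON, a list of rows, each an object of numbers: "dx", "dy", "dz": the shift along the world's x, y, z as a fraction of full scale; "rx", "ry", "rz": the turn, a rotation vector about the world's x, y, z as a fraction of full scale; "hand": the gripper command: -1 is shut, 1 is fully open, values between are in proportion. A call has exactly 5 rows; each row shifts and turns the pose as measured when the row begins; what a row does not reach is not made up. Full scale, the value 1, is 25 cm for a shift and 180 degrees for a turn. A row lasts 1/12 s, in which the tool goes at most 41.7 mm and 7.16 degrees, less where a joint would pass 70% of its speed; a pose out of reach is approached as far as the arm can. A call with a number of a shift or a turn outside -1 to 1 is refused whole. A call with a gripper value outside its range is refused whole. The fingers move at their own pace and stop on an object; FORCE is the grip in N (left out, the last holds). Time passes only in rows, so rows that do not move let the fingers close, or fill a call up. It gives the time, the measured TCP pose, the force and the opening at its end, in the units of the state.
- r.observe(): the state, without advancing time (a new reading comes with each control period).
- optics.camera(name): name is "scene" or "top" or "wrist"; returns a dict with "frame" (400x640x3 uint8, red, green, blue), "depth" (400x640 float32, m along the optical axis (not along the pixel's ray), 0 where there is no reading), "fx", "fy", "cx", "cy" (pixels), "position" and "rotation" of the camera in the world. Camera axes: x right, y up, looking along -z (the intrinsics and any distortion apply to the point x, -y, -z); pixel columns grow to the right and rows downward; lengths in m; the calibration is good to about 2 mm. The wrist camera is an equidistant fisheye: a pixel r from the principal point sees the ray r / f radians off the axis. A picture is of the moment at which its call begins.
- r.close_job(): hands the job in, once; it reports no verdict.
Trained networks look in the newest picture that a camera, given by its name, has taken for a name from the list of things; names that differ only in an ending like _2 or _b are one class to them, and where a whole thing is asked for, a point or a joint stands for the part that bears it (a point fixed in the world has none). Each returns a list of dicts, best first, with "p" (0 to 1); they miss things now and then, are a little off and sometimes report something else, mostly with a low value. They report only what shows in the picture. A call takes as long as a camera call. They do not tell look-alikes from the thing itself.
- optics.cut_out(query, camera): "mask" (400x640 bool, what is visible of it) and "centre" ([column, row] in pixels, amid what is visible of it).
The state is a dict: "time": time; "q": joint angles; "joint_vel": joint speeds; "tau": joint torques, N m; "ee_pos": TCP position; "tcp_rot": TCP orientation; "force": force on the tool from outside, world axes, zero at the start; "torque": the same for the moment, N m; "gripper_width": opening from 0.0 (shut) to 1.0 (fully open).
Only numpy, scipy, OpenCV 4.12 (cv2) and the standard library are available. Lean on these libraries where they do the work, as an engineer would, in place of code of your own. Each camera call takes 0.05 s, during which the arm holds its last target. There are 200 camera calls.

TASK

The steel bookend beside the row of slide-file boxes has toppled onto its plate, its foot sticking up. Push on the foot to tip the bookend back upright, so that it stands on its foot, then push it along the table until its plate stands flat against the end of the row. Only push: never grip or lift it, and leave the cup and the small capped jar where they are.

Things in the scene. Friction and masses are not known exactly. Their poses are not given: they have to be found in the camera images.
- bookend: Loose dark steel L-shaped bookend, 110 mm wide (own x), 0.5-0.75 kg. Origin: middle of the outer heel edge, where plate and foot meet. Plate: y 0 to 72, z 0 to 4 mm (outer face z = 0). Foot: z 0 to 90, y 0 to 18 mm (underside y = 0). Start: lies on the plate's outer face, z up, y level roughly towards the row, foot upright. Standing: y up, z level pointing away from the row.
- bookend_toe (a point): Middle of the flat end face of the foot (18 mm thick, 110 mm wide), at (0, 9, 90) mm in the bookend's frame; topmost at the start, farthest from the row when standing. Pushing the upper part of the foot level in the bookend's -y direction (away from the row) turns it about the heel; after about 22 degrees it falls the rest of the way onto its foot by itself.
- bookend_plate_end (a point): Middle of the plate's free end, at (0, 72, 2) mm in the bookend's frame. At the start it lies flat on the table, 25 to 70 mm from the row's end face (near edge nearest); it is the top edge when the bookend stands, level with the top of the row.
- bookend_com (a point): The bookend's centre of mass, at about (0, 15, 37) mm in its frame: standing, 15 mm above the table and 37 mm behind the plate's outer face. Slide the standing bookend by pushing it low, for instance on the end face of the foot: a push high on the plate tips the toe up and leaves the heel short of the row.
- row: Row of five slide-file boxes of grey and brown board side by side like books, fixed to the table: 140 mm deep (own x, centred), 72 mm high, 197 mm long (own y 0 to 197). Origin: bottom middle of the flat end face (plane y = 0), which looks in own -y towards the bookend.
- cup: Bystander: loose white plastic cup, 72 mm across, 85 mm high, origin at the centre of its underside. Not to be disturbed.
- tub: Bystander: loose amber glass jar with a white cap, 52 mm across, 60 mm high, origin at the centre of its underside. Not to be disturbed.
Things that resemble listed ones, but are neither listed nor needed, are in the scene too. Leave any purple look-alike of the bookend alone. There is more than one size of the row; the one meant has the size given above.

How it is judged:
By the outcome, as a careful person would: the job done as asked, in the order asked, and still so for the second after the job is handed in, with the robot touching nothing.
It also fails if it takes over 45 s, if anything falls off the work surface, if the arm or the gripper's body presses on something with over 40 N, if the wrist force passes 120 N, or if a joint passes its speed limit or range.

## Working session

There is one attempt and no reset: what is moved stays moved. The work goes in short steps, Python scripts to look and compute and a shell command to move; the robot and the scene stay as the last step left them, time stands still between calls to the robot, and variables do not carry over. Pictures are saved under pics/ and viewed, about 8 in all and at most 12, crops included, and the job is handed in when it is done.

```bash
mkdir -p pics; cat > h.py <<'E'
import numpy as np, cv2
from cell import r, optics
from scipy.spatial.transform import Rotation as R
def rot(c):
    a=np.array(c["rotation"],float)
    return a if a.shape==(3,3) else R.from_quat(a).as_matrix()
def cloud(c):
    d=c["depth"]; v,u=np.mgrid[0:400,0:640]
    P=np.stack([(u-c["cx"])/c["fx"]*d,-(v-c["cy"])/c["fy"]*d,-d],-1)
    W=P@rot(c).T+np.array(c["position"]); W[d==0]=np.nan
    return W
def save(n,img,s=1):
    cv2.imwrite("pics/"+n,cv2.cvtColor(cv2.resize(img,None,fx=s,fy=s,interpolation=cv2.INTER_CUBIC),cv2.COLOR_RGB2BGR))
E
python3 - <<'E'
from h import *
t=optics.camera("top"); s=optics.camera("scene")
print({k:t[k] for k in t if k not in("frame","depth")})
img=np.vstack([t["frame"],s["frame"]]); save("a.png",img,0.75)
W=cloud(t)
for q in ["bookend","row","cup","tub"]:
    for m in optics.cut_out(q,"top")if False else []: pass
t=optics.camera("top")
W=cloud(t)
for q in ["bookend","row","cup","tub"]:
    for m in optics.cut_out(q,"top"):
        p=W[m["mask"]]; p=p[~np.isnan(p[:,0])]
        print(q,round(m["p"],2),m["centre"],m["mask"].sum(),np.percentile(p,[3,50,97],axis=0).round(3).tolist())
E
```

```text
{'fx': 509.9471187169852, 'fy': 509.9471187169852, 'cx': 326.63811848270706, 'cy': 204.5981370148084, 'position': array([ 0.40418984, -0.04899125,  1.3598619 ]), 'rotation': array([ 0.02022436, -0.02259808, -0.70020852,  0.713294  ])}
bookend 0.95 [373.3, 166.8] 1251 [[0.532, -0.2, -0.002], [0.586, -0.17, 0.005], [0.639, -0.13, 0.093]]
bookend 0.75 [263.3, 189.7] 1149 [[0.47, 0.086, -0.001], [0.522, 0.121, 0.006], [0.575, 0.157, 0.092]]
bookend 0.61 [294.0, 257.9] 1200 [[0.296, -0.024, -0.002], [0.343, 0.028, 0.005], [0.386, 0.077, 0.093]]
row 0.83 [183.5, 201.2] 4644 [[0.405, 0.22, 0.029], [0.478, 0.314, 0.071], [0.551, 0.411, 0.076]]
row 0.62 [211.8, 286.2] 2571 [[0.215, 0.171, 0.021], [0.271, 0.243, 0.053], [0.326, 0.316, 0.058]]
cup 0.89 [439.0, 216.0] 688 [[0.428, -0.365, 0.001], [0.461, -0.344, 0.037], [0.49, -0.302, 0.087]]
tub 0.7 [432.6, 165.5] 372 [[0.566, -0.355, 0.013], [0.587, -0.331, 0.058], [0.61, -0.312, 0.063]]
```

View pics/a.png

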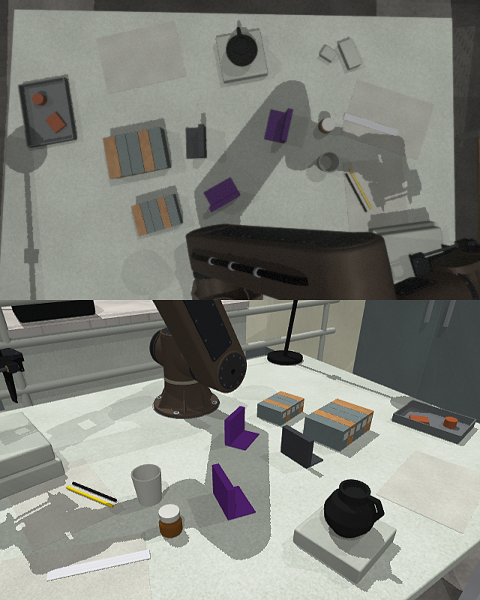

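Three bookend-like things appear in the top image: dark (263,190), purple (373,167) and purple (294,258). The dark one, beside the 72 mm high row at (183,201), fits; the row at (212,286) is only about 55 mm high. I'll confirm with a crop and fit the poses.

```bash
python3 - <<'E'
from h import *
t=optics.camera("top"); W=cloud(t)
save("b.png",t["frame"][130:270,130:330],3.5)
def near(q,c): return min(optics.cut_out(q,"top"),key=lambda m:np.hypot(*(np.array(m["centre"])-c)))["mask"]
def rect(p,n):
    b=cv2.minAreaRect((p[:,:2]*1000).astype(np.float32)); print(n,len(p),b,cv2.boxPoints(b).round(0).tolist(),"z",np.median(p[:,2]).round(4))
mr=near("row",(183,201)); P=W[mr]; rect(P[P[:,2]>0.066],"rowtop")
mb=near("bookend",(263,190)); P=W[mb]; rect(P[P[:,2]>0.08],"foot top"); rect(P[P[:,2]<0.02],"plate")
rect(P[P[:,2]>-1],"all")
print(r.observe())
E
```

```text
rowtop 4170 ((479.4512023925781, 319.8544921875), (140.30633544921875, 198.4974822998047), 12.473846435546875) [[390.0, 402.0], [432.0, 208.0], [569.0, 238.0], [527.0, 432.0]] z 0.0709
foot top 320 ((522.9103393554688, 95.947021484375), (106.228759765625, 18.687686920166016), 2.591794729232788) [[469.0, 103.0], [470.0, 84.0], [576.0, 89.0], [576.0, 108.0]] z 0.0893
plate 668 ((522.0057373046875, 122.41569519042969), (109.31962585449219, 72.75826263427734), 2.318715810775757) [[466.0, 157.0], [469.0, 84.0], [578.0, 88.0], [575.0, 161.0]] z 0.003
all 1093 ((521.8573608398438, 122.40968322753906), (109.61664581298828, 72.75826263427734), 2.318716049194336) [[466.0, 157.0], [469.0, 84.0], [578.0, 88.0], [575.0, 161.0]] z 0.0056
{'time': 0.5, 'q': array([-1.36761137e+00,  4.90957960e-01,  1.55898515e+00, -2.68649146e-05,
        1.09169349e+00, -1.05596847e-01]), 'joint_vel': array([ 0.00113061, -0.00022736, -0.00157093, -0.00023722, -0.00042822,
        0.00190054]), 'tau': array([-2.56832842e-03, -6.12050343e+01, -2.58286142e+01,  6.92928163e-02,
        4.47574316e-02, -7.76288175e-06]), 'ee_pos': array([ 0.189948  , -0.59541103,  0.17969555]), 'tcp_rot': array([ 9.88104427e-01,  1.53784394e-01, -1.29775327e-05, -2.13664360e-05]), 'force': array([0.47188191, 0.4948823 , 0.91710788]), 'torque': array([-0.00057772,  0.04569358,  0.02180972]), 'gripper_width': 1.000242413789571}
```

View pics/b.png

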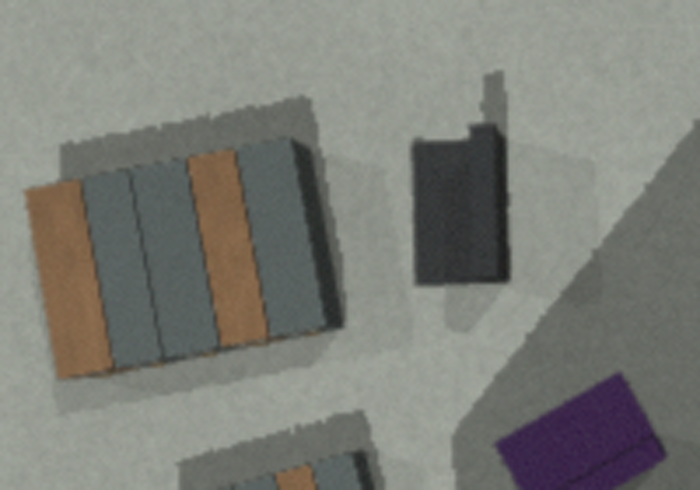

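The crop confirms the dark bookend: plate towards the row, foot upright on the right at (490,205) in the crop. Fitted sizes match (109×73 mm plate, 140×198 mm row). Its heel midpoint is about (0.5235, 0.086), yaw 2.3°; the row end face midpoint is (0.5005, 0.223), yaw 12.5°. The plan is to push both fingers, 60 mm apart, on the inner face of the foot at z≈0.078, which is above the plate's 72 mm swing.

```bash
for i in 1 2; do python3 -m creep '[{"dx":0.104,"dy":0.118,"rz":0.021,"hand":0.26},{"dx":0.104,"dy":0.118,"rz":0.021,"hand":0.26},{"dx":0.104,"dy":0.118,"rz":0.021,"hand":0.26},{"dx":0.104,"dy":0.118,"rz":0.021,"hand":0.26},{"dx":0.104,"dy":0.118,"rz":0.021,"hand":0.26}]'; done
```

```text
$[0]: bad value
$[0]: bad value
```

```bash
python3 -m creep '[{"dx":0.104,"dy":0.118,"dz":0,"rx":0,"ry":0,"rz":0.021,"hand":0.26},{"dx":0.104,"dy":0.118,"dz":0,"rx":0,"ry":0,"rz":0.021,"hand":0.26},{"dx":0.104,"dy":0.118,"dz":0,"rx":0,"ry":0,"rz":0.021,"hand":0.26},{"dx":0.104,"dy":0.118,"dz":0,"rx":0,"ry":0,"rz":0.021,"hand":0.26},{"dx":0.104,"dy":0.118,"dz":0,"rx":0,"ry":0,"rz":0.021,"hand":0.26}]'
```

```text
time: 0.92
ee_pos: [0.3187, -0.4475, 0.1786]
tcp_rot: [0.949, 0.315, -0.0, 0.001]
force: [1.3, -1.2, 0.4]
gripper_width: 0.704
```

```bash
for i in 1 2 3; do python3 -m creep '[{"dx":0.054,"dy":0.155,"dz":0,"rx":0,"ry":0,"rz":0.0206,"hand":0.26},{"dx":0.054,"dy":0.155,"dz":0,"rx":0,"ry":0,"rz":0.0206,"hand":0.26},{"dx":0.054,"dy":0.155,"dz":0,"rx":0,"ry":0,"rz":0.0206,"hand":0.26},{"dx":0.054,"dy":0.155,"dz":0,"rx":0,"ry":0,"rz":0.0206,"hand":0.26},{"dx":0.054,"dy":0.155,"dz":0,"rx":0,"ry":0,"rz":0.0206,"hand":0.26}]' | grep -v grip; done
```

```text
time: 1.33
ee_pos: [0.3881, -0.2509, 0.1788]
tcp_rot: [0.882, 0.471, 0.001, 0.002]
force: [0.5, 0.1, 1.1]
time: 1.75
ee_pos: [0.4549, -0.0534, 0.1802]
tcp_rot: [0.79, 0.613, 0.002, 0.003]
force: [-0.3, -0.1, -0.9]
time: 2.17
ee_pos: [0.5215, 0.1443, 0.1816]
tcp_rot: [0.675, 0.738, 0.004, 0.004]
force: [0.5, -1.3, 0.0]
```

```bash
python3 -m creep '[{"dx":0,"dy":-0.005,"dz":-0.105,"rx":0,"ry":0,"rz":-0.008,"hand":0.26},{"dx":0,"dy":-0.005,"dz":-0.105,"rx":0,"ry":0,"rz":-0.008,"hand":0.26},{"dx":0,"dy":0,"dz":-0.105,"rx":0,"ry":0,"rz":0,"hand":0.26},{"dx":0,"dy":0,"dz":-0.085,"rx":0,"ry":0,"rz":0,"hand":0.26},{"dx":0,"dy":0,"dz":-0.01,"rx":0,"ry":0,"rz":0,"hand":0.26}]'
```

```text
time: 2.58
ee_pos: [0.5244, 0.1517, 0.0773]
tcp_rot: [0.688, 0.726, 0.007, 0.006]
force: [-0.3, 1.0, -0.4]
gripper_width: 0.629
```

```bash
python3 -m creep '[{"dx":0,"dy":-0.05,"dz":0.006,"rx":0,"ry":0,"rz":0,"hand":0.26},{"dx":0,"dy":-0.05,"dz":0,"rx":0,"ry":0,"rz":0,"hand":0.26},{"dx":0,"dy":-0.03,"dz":0,"rx":0,"ry":0,"rz":0,"hand":0.26},{"dx":0,"dy":-0.03,"dz":0,"rx":0,"ry":0,"rz":0,"hand":0.26},{"dx":0,"dy":-0.03,"dz":0,"rx":0,"ry":0,"rz":0,"hand":0.26}]'; python3 -m creep '[{"dx":0,"dy":-0.03,"dz":0,"rx":0,"ry":0,"rz":0,"hand":0.26},{"dx":0,"dy":-0.03,"dz":0,"rx":0,"ry":0,"rz":0,"hand":0.26},{"dx":0,"dy":-0.03,"dz":0,"rx":0,"ry":0,"rz":0,"hand":0.26},{"dx":0,"dy":0,"dz":0,"rx":0,"ry":0,"rz":0,"hand":0.26},{"dx":0,"dy":0,"dz":0,"rx":0,"ry":0,"rz":0,"hand":0.26}]'
```

```text
time: 3.0
ee_pos: [0.5255, 0.1002, 0.082]
tcp_rot: [0.688, 0.726, 0.008, 0.007]
force: [0.5, -0.3, 0.6]
gripper_width: 0.632
time: 3.42
ee_pos: [0.5266, 0.0724, 0.0844]
tcp_rot: [0.689, 0.725, 0.01, 0.009]
force: [-0.0, 0.4, 0.1]
gripper_width: 0.629
```

```bash
python3 - <<'E'
from h import *
s=optics.camera("scene"); save("c.png",s["frame"][60:360,200:560],2)
print(r.observe()["force"])
E
```

```text
[ 1.10659138 -0.45247797 -0.14170735]
```

View pics/c.png

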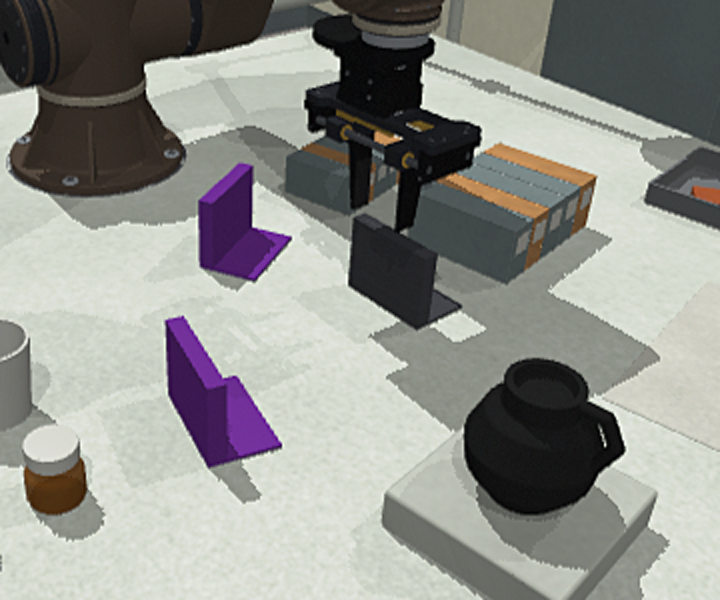

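The bookend still looks like it is lying on its plate, foot at crop (393,265), with the fingers just behind or above it. I'll measure whether it slid.

```bash
cat >> h.py <<'E'
def rect(p,n):
    b=cv2.minAreaRect((p[:,:2]*1000).astype(np.float32)); print(n,len(p),np.round(b[1],0),round(b[2],1),cv2.boxPoints(b).round(0).tolist(),"z",np.percentile(p[:,2],[5,50,95]).round(4))
E
python3 - <<'E'
from h import *
for cam in ("scene","top"):
    c=optics.camera(cam); W=cloud(c)
    for m in optics.cut_out("bookend",cam):
        P=W[m["mask"]]; P=P[~np.isnan(P[:,0])]
        if abs(np.median(P[:,0])-.523)>.06 or np.median(P[:,1])<0: continue
        print(cam,m["p"]); rect(P,"all")
        for lo,hi in ((-.01,.01),(.01,.04),(.04,.07),(.07,.085),(.085,.1)):
            Q=P[(P[:,2]>lo)&(P[:,2]<hi)]
            if len(Q)>10: rect(Q,(lo,hi))
E
```

```text
scene 0.87
all 1838 [127.  85.] 43.1 [[464.0, 88.0], [522.0, 26.0], [615.0, 113.0], [557.0, 175.0]] z [0.0044 0.0499 0.0912]
(-0.01, 0.01) 268 [112.  75.] 3.0 [[464.0, 155.0], [468.0, 80.0], [581.0, 86.0], [577.0, 161.0]] z [0.0021 0.0051 0.0089]
(0.01, 0.04) 492 [114.  22.] 3.7 [[466.0, 101.0], [467.0, 79.0], [581.0, 86.0], [580.0, 108.0]] z [0.0114 0.0249 0.0381]
(0.04, 0.07) 515 [115.  21.] 5.7 [[465.0, 96.0], [467.0, 75.0], [581.0, 87.0], [579.0, 108.0]] z [0.0416 0.0555 0.0687]
(0.07, 0.085) 257 [112.  19.] 11.1 [[468.0, 85.0], [472.0, 66.0], [582.0, 88.0], [578.0, 107.0]] z [0.071  0.0775 0.0844]
(0.085, 0.1) 305 [110.  23.] 2.2 [[470.0, 104.0], [471.0, 81.0], [581.0, 86.0], [580.0, 108.0]] z [0.0856 0.0906 0.0924]
```

The bookend did not move (foot still at y 84–108, top at 91 mm). The tool drifted up to z 0.084 and slid over the top edge. I'll go back and push about 13 mm lower, holding z and correcting the 1.5° tilt.

```bash
python3 -m creep '[{"dx":0,"dy":0,"dz":0.1,"rx":0,"ry":0.004,"rz":0,"hand":0.26},{"dx":0,"dy":0.04,"dz":0.05,"rx":0,"ry":0.004,"rz":0,"hand":0.26},{"dx":-0.005,"dy":0.12,"dz":0,"rx":0,"ry":0,"rz":0,"hand":0.26},{"dx":-0.005,"dy":0.12,"dz":0,"rx":0,"ry":0,"rz":0,"hand":0.26},{"dx":0,"dy":0.02,"dz":0,"rx":0,"ry":0,"rz":0,"hand":0.26}]';python3 -m creep '[{"dx":0,"dy":0.0,"dz":-0.08,"rx":0,"ry":0,"rz":-0.004,"hand":0.26},{"dx":0,"dy":0,"dz":-0.08,"rx":0,"ry":0,"rz":0,"hand":0.26},{"dx":0,"dy":0,"dz":-0.03,"rx":0,"ry":0,"rz":0,"hand":0.26},{"dx":0,"dy":0,"dz":0,"rx":0,"ry":0,"rz":0,"hand":0.26},{"dx":0,"dy":0,"dz":0,"rx":0,"ry":0,"rz":0,"hand":0.26}]'
```

```text
time: 4.08
ee_pos: [0.5235, 0.1508, 0.1229]
tcp_rot: [0.689, 0.724, 0.0, -0.001]
force: [-0.3, -0.0, -0.3]
gripper_width: 0.627
time: 4.5
ee_pos: [0.5234, 0.154, 0.0746]
tcp_rot: [0.692, 0.722, 0.001, -0.001]
force: [0.2, 0.4, -0.1]
gripper_width: 0.632
```

```bash
python3 -m creep '[{"dx":0,"dy":-0.04,"dz":-0.02,"rx":0,"ry":0,"rz":0,"hand":0.26},{"dx":0,"dy":-0.04,"dz":-0.006,"rx":0,"ry":0,"rz":0,"hand":0.26},{"dx":0,"dy":-0.03,"dz":0,"rx":0,"ry":0,"rz":0,"hand":0.26},{"dx":0,"dy":-0.03,"dz":0,"rx":0,"ry":0,"rz":0,"hand":0.26},{"dx":0,"dy":-0.03,"dz":0,"rx":0,"ry":0,"rz":0,"hand":0.26}]'; python3 -c "
from h import *
c=optics.camera('scene');W=cloud(c)
for m in optics.cut_out('bookend','scene'):
    P=W[m['mask']]; P=P[~np.isnan(P[:,0])]
    if abs(np.median(P[:,0])-.523)<.06 and np.median(P[:,1])>-.02:
        for lo,hi in ((-.01,.01),(.01,.04),(.04,.07),(.07,.085),(.085,.1)):
            Q=P[(P[:,2]>lo)&(P[:,2]<hi)]
            if len(Q)>10: rect(Q,(lo,hi))
"
```

```text
time: 4.92
ee_pos: [0.5243, 0.1074, 0.0698]
tcp_rot: [0.691, 0.722, 0.002, 0.0]
force: [1.3, 0.3, 0.1]
gripper_width: 0.631
(-0.01, 0.01) 317 [106. 101.] 71.6 [[470.0, 83.0], [566.0, 51.0], [599.0, 151.0], [503.0, 183.0]] z [0.0006 0.0048 0.0093]
(0.01, 0.04) 486 [114.  21.] 11.3 [[467.0, 86.0], [471.0, 65.0], [583.0, 88.0], [578.0, 108.0]] z [0.012  0.0252 0.0386]
(0.04, 0.07) 503 [113.  19.] 11.2 [[468.0, 85.0], [471.0, 66.0], [583.0, 88.0], [579.0, 107.0]] z [0.0415 0.0548 0.0682]
(0.07, 0.085) 260 [112.  21.] 3.5 [[468.0, 100.0], [469.0, 79.0], [581.0, 86.0], [579.0, 107.0]] z [0.0706 0.0774 0.084 ]
(0.085, 0.1) 322 [112.  23.] 3.6 [[466.0, 101.0], [468.0, 79.0], [580.0, 86.0], [579.0, 109.0]] z [0.0861 0.0904 0.0922]
```

```bash
python3 -m creep '[{"dx":0,"dy":-0.03,"dz":-0.005,"rx":0,"ry":0,"rz":0,"hand":0.26},{"dx":0,"dy":-0.03,"dz":-0.005,"rx":0,"ry":0,"rz":0,"hand":0.26},{"dx":0,"dy":-0.03,"dz":-0.005,"rx":0,"ry":0,"rz":0,"hand":0.26},{"dx":0,"dy":-0.03,"dz":-0.005,"rx":0,"ry":0,"rz":0,"hand":0.26},{"dx":0,"dy":-0.03,"dz":-0.005,"rx":0,"ry":0,"rz":0,"hand":0.26}]'; python3 - <<'E'
from h import *
c=optics.camera("scene"); save("d.png",c["frame"][140:270,340:540],4)
E
```

```text
time: 5.43
ee_pos: [0.5246, 0.067, 0.0636]
tcp_rot: [0.691, 0.722, 0.002, 0.001]
force: [-0.3, 0.7, -0.8]
gripper_width: 0.632
```

View pics/d.png

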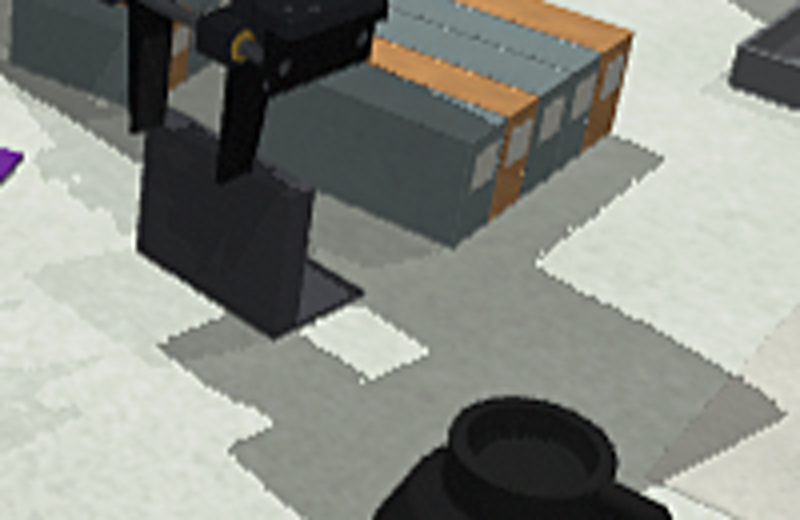

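The fingers now appear in front of (on the −y side of) the foot, tips at crop (235,178), yet there was no force. I'll check the geometry through depth before moving again.

```bash
python3 - <<'E'
from h import *
c=optics.camera("scene"); W=cloud(c)
print(r.observe()["ee_pos"], r.observe()["force"])
for x,y in ((230,170),(235,150),(240,110),(145,120),(148,90),(200,220),(270,220),(300,200),(250,300),(170,180)):
    u,v=340+x//4,140+y//4
    print((x,y),W[v,u].round(4),c["frame"][v,u])
for m in optics.cut_out('bookend','scene'):
    P=W[m['mask']]; P=P[~np.isnan(P[:,0])]
    if abs(np.median(P[:,0])-.523)<.06 and np.median(P[:,1])>-.05:
        for lo,hi in ((-.01,.01),(.01,.03),(.03,.05),(.05,.07),(.07,.085),(.085,.1)):
            Q=P[(P[:,2]>lo)&(P[:,2]<hi)]
            if len(Q)>10: rect(Q,(lo,hi))
c=optics.camera("wrist"); save("e.png",c["frame"])
E
```

```text
[0.52457276 0.06668403 0.06347922] [-0.04396523 -0.61743228 -0.19120136]
(230, 170) [0.5576 0.0637 0.1064] [6 5 7]
(235, 150) [0.5612 0.0615 0.1205] [11 10 12]
(240, 110) [0.5653 0.0599 0.1459] [12  9 11]
(145, 120) [0.4945 0.0603 0.106 ] [20 21 20]
(148, 90) [0.4945 0.0613 0.1251] [19 17 18]
(200, 220) [0.5181 0.0858 0.0468] [32 32 35]
(270, 220) [0.5665 0.0879 0.0714] [36 38 40]
(300, 200) [0.5805 0.0949 0.0884] [37 38 41]
(250, 300) [0.5586 0.0883 0.016 ] [35 35 38]
(170, 180) [0.4929 0.0828 0.0607] [33 33 35]
(-0.01, 0.01) 303 [132. 131.] 3.1 [[442.0, 211.0], [449.0, 80.0], [582.0, 87.0], [575.0, 218.0]] z [0.0018 0.0049 0.0093]
(0.01, 0.03) 320 [114.  23.] 3.3 [[466.0, 102.0], [467.0, 79.0], [581.0, 85.0], [580.0, 108.0]] z [0.011  0.0203 0.0291]
(0.03, 0.05) 331 [112.  20.] 11.6 [[468.0, 85.0], [472.0, 65.0], [582.0, 88.0], [578.0, 108.0]] z [0.0311 0.0402 0.0493]
(0.05, 0.07) 332 [112.  16.] 9.3 [[468.0, 86.0], [471.0, 70.0], [581.0, 88.0], [579.0, 104.0]] z [0.0509 0.0602 0.0689]
(0.07, 0.085) 242 [113.  20.] 2.5 [[467.0, 101.0], [468.0, 81.0], [582.0, 86.0], [581.0, 106.0]] z [0.0711 0.0771 0.0844]
(0.085, 0.1) 232 [110.  50.] 0.3 [[470.0, 105.0], [470.0, 55.0], [581.0, 56.0], [580.0, 106.0]] z [0.0861 0.0904 0.0923]
```

View pics/e.png

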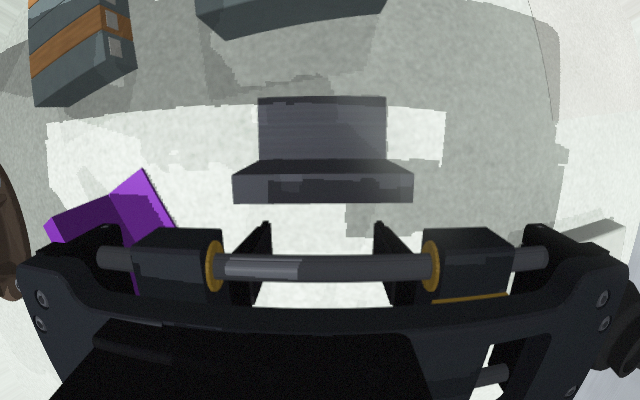

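The wrist view shows the fingertips at (265,222) and (378,222), clear of the foot. Scene depth puts the visible finger ends near z≈0.10, although the reported TCP z is 0.063. I'll measure that discrepancy directly.

```bash
python3 - <<'E'
from h import *
print(r.observe()["ee_pos"])
for cam in ("scene","top"):
    c=optics.camera(cam); W=cloud(c)
    p=W.reshape(-1,3)
    q=p[(abs(p[:,0]-.525)<.06)&(p[:,1]>.045)&(p[:,1]<.0775)&(p[:,2]>.01)&(p[:,2]<.16)]
    for a,b in ((.47,.525),(.525,.58)):
        k=q[(q[:,0]>a)&(q[:,0]<b)]
        if len(k)>5: print(cam,len(k),np.sort(k[:,2])[:6].round(4), k[k[:,2]<k[:,2].min()+.03].mean(0).round(4), k.min(0).round(4),k.max(0).round(4))
    t=p[(p[:,0]>.62)&(p[:,0]<.68)&(abs(p[:,1]-.1)<.05)]
    print("table z",np.nanmedian(t[:,2]))
E
```

```text
[0.52466965 0.06760425 0.06367818]
scene 266 [0.0988 0.0993 0.1    0.1004 0.1004 0.1005] [0.4932 0.0623 0.115 ] [0.4818 0.0515 0.0988] [0.4969 0.0774 0.16  ]
scene 227 [0.0993 0.0993 0.0998 0.1    0.101  0.1014] [0.5602 0.0644 0.1154] [0.5543 0.0541 0.0993] [0.5669 0.0773 0.1597]
table z 0.0009516023268860141
table z -0.0008271721832264767
```

The depth shows the fingertips actually at z≈0.099 while the state says 0.0637, with the table reading 0±1 mm. The reported z is therefore about 35 mm too low, so both passes went over the foot. From here I take true z = reported + 0.035 and go back for the push at reported z ≈ 0.036.

```bash
python3 -m creep '[{"dx":0,"dy":0,"dz":0.06,"rx":0,"ry":0,"rz":0,"hand":0.26},{"dx":0,"dy":0.12,"dz":0.0,"rx":0,"ry":0,"rz":0,"hand":0.26},{"dx":0,"dy":0.12,"dz":0,"rx":0,"ry":0,"rz":0,"hand":0.26},{"dx":0,"dy":0.08,"dz":0,"rx":0,"ry":0,"rz":0,"hand":0.26},{"dx":0,"dy":0.0,"dz":0,"rx":0,"ry":0,"rz":0,"hand":0.26}]';python3 -m creep '[{"dx":0,"dy":0.0,"dz":-0.05,"rx":0,"ry":0,"rz":0,"hand":0.26},{"dx":0,"dy":0,"dz":-0.05,"rx":0,"ry":0,"rz":0,"hand":0.26},{"dx":0,"dy":0,"dz":-0.05,"rx":0,"ry":0,"rz":0,"hand":0.26},{"dx":0,"dy":0,"dz":-0.01,"rx":0,"ry":0,"rz":0,"hand":0.26},{"dx":0,"dy":0,"dz":0,"rx":0,"ry":0,"rz":0,"hand":0.26}]'; python3 - <<'E'
from h import *
o=r.observe()["ee_pos"];print(o)
c=optics.camera("scene"); W=cloud(c); p=W.reshape(-1,3)
q=p[(abs(p[:,0]-.525)<.05)&(abs(p[:,1]-o[1])<.022)&(p[:,2]>.01)&(p[:,2]<.13)]
print(len(q),np.sort(q[:,2])[:8].round(4),q.min(0),q.max(0))
E
```

```text
time: 6.15
ee_pos: [0.5249, 0.1516, 0.0798]
tcp_rot: [0.692, 0.722, 0.003, 0.001]
force: [-0.9, -0.2, 0.4]
gripper_width: 0.632
time: 6.57
ee_pos: [0.5248, 0.1531, 0.0394]
tcp_rot: [0.69, 0.724, 0.004, 0.001]
force: [-0.0, 0.5, -0.1]
gripper_width: 0.633
[0.52484593 0.15313222 0.03935752]
406 [0.0745 0.0749 0.0753 0.0753 0.0755 0.076  0.0762 0.0762] [0.48332884 0.13672804 0.07447845] [0.56726233 0.16654325 0.12999388]
```

Depth confirms the tips at z≈0.074. Now the push.

```bash
python3 -m creep '[{"dx":0,"dy":-0.04,"dz":-0.005,"rx":0,"ry":0,"rz":0,"hand":0.26},{"dx":0,"dy":-0.04,"dz":-0.003,"rx":0,"ry":0,"rz":0,"hand":0.26},{"dx":0,"dy":-0.03,"dz":-0.003,"rx":0,"ry":0,"rz":0,"hand":0.26},{"dx":0,"dy":-0.03,"dz":-0.003,"rx":0,"ry":0,"rz":0,"hand":0.26},{"dx":0,"dy":-0.03,"dz":-0.003,"rx":0,"ry":0,"rz":0,"hand":0.26}]'; python3 -m creep '[{"dx":0,"dy":-0.03,"dz":-0.002,"rx":0,"ry":0,"rz":0,"hand":0.26},{"dx":0,"dy":-0.03,"dz":-0.002,"rx":0,"ry":0,"rz":0,"hand":0.26},{"dx":0,"dy":-0.03,"dz":-0.002,"rx":0,"ry":0,"rz":0,"hand":0.26},{"dx":0,"dy":-0.03,"dz":0,"rx":0,"ry":0,"rz":0,"hand":0.26},{"dx":0,"dy":-0.01,"dz":0,"rx":0,"ry":0,"rz":0,"hand":0.26}]';  python3 - <<'E'
from h import *
c=optics.camera("scene"); save("f.png",c["frame"][140:270,340:540],3)
E
```

```text
time: 7.03
ee_pos: [0.5259, 0.1068, 0.0374]
tcp_rot: [0.69, 0.724, 0.005, 0.003]
force: [0.9, 1.7, 1.5]
gripper_width: 0.631
time: 7.45
ee_pos: [0.526, 0.0688, 0.0361]
tcp_rot: [0.69, 0.723, 0.005, 0.003]
force: [0.3, -0.2, -0.4]
gripper_width: 0.631
```

View pics/f.png

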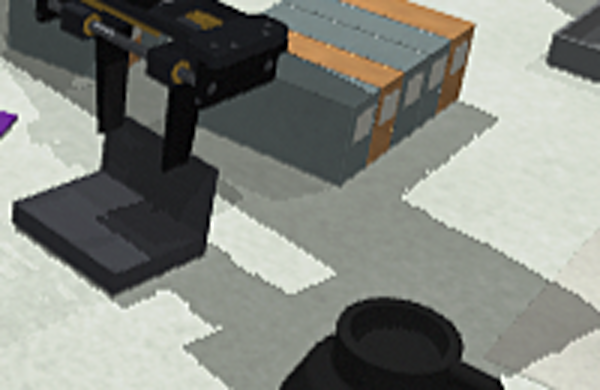

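The bookend stands upright on its foot (foot at crop (110,230), plate at the back). Next I raise the fingers, move them clear behind the toe, and measure.

```bash
python3 -m creep '[{"dx":0,"dy":-0.02,"dz":0.1,"rx":0,"ry":0,"rz":0,"hand":0.26},{"dx":0,"dy":-0.12,"dz":0.04,"rx":0,"ry":0,"rz":0,"hand":0.26},{"dx":0,"dy":-0.14,"dz":0,"rx":0,"ry":0,"rz":0,"hand":0.26},{"dx":0,"dy":-0.14,"dz":0,"rx":0,"ry":0,"rz":0,"hand":0.26},{"dx":0,"dy":-0.02,"dz":0,"rx":0,"ry":0,"rz":0,"hand":0.26}]'
cat > m.py <<'E'
from h import *
def meas(mt=None):
  print(r.observe()["ee_pos"].round(4))
  for cam in ("scene","top"):
    c=optics.camera(cam); W=cloud(c)
    for m in optics.cut_out('bookend',cam):
        if (c["frame"][m["mask"]].astype(int)[:,2]-c["frame"][m["mask"]][:,1]).mean()>15: continue
        P=W[m['mask']]; P=P[~np.isnan(P[:,0])]
        print(cam,m["p"],np.median(P,0).round(3))
        for lo,hi in ((.002,.015),(.015,.022),(.03,.06),(.06,.08),(.08,.1)):
            Q=P[(P[:,2]>lo)&(P[:,2]<hi)]
            if len(Q)>20: rect(Q,(lo,hi))
if __name__=="__main__": meas()
E
python3 m.py
```

```text
time: 7.92
ee_pos: [0.5258, -0.0433, 0.0724]
tcp_rot: [0.688, 0.725, 0.005, 0.003]
force: [-0.3, 0.8, -0.5]
gripper_width: 0.63
[ 0.5258 -0.0433  0.0724]
scene 0.59 [0.534 0.058 0.019]
(0.002, 0.015) 328 [144. 213.] 25.2 [[393.0, 143.0], [484.0, -49.0], [614.0, 12.0], [524.0, 205.0]] z [0.0026 0.0084 0.0142]
(0.015, 0.022) 1268 [114.  92.] 3.8 [[467.0, 81.0], [473.0, -11.0], [586.0, -3.0], [580.0, 89.0]] z [0.0168 0.019  0.0209]
(0.03, 0.06) 453 [113.   7.] 4.2 [[467.0, 82.0], [468.0, 74.0], [580.0, 82.0], [580.0, 90.0]] z [0.0315 0.0451 0.0589]
(0.06, 0.08) 245 [112.   8.] 3.4 [[468.0, 84.0], [468.0, 76.0], [580.0, 82.0], [579.0, 91.0]] z [0.0609 0.068  0.0737]
top 0.63 [0.54  0.081 0.02 ]
(0.002, 0.015) 28 [25. 99.] 76.1 [[482.0, 81.0], [579.0, 57.0], [585.0, 82.0], [488.0, 106.0]] z [0.0111 0.0139 0.0147]
(0.015, 0.022) 165 [91. 29.] 0.5 [[487.0, 85.0], [488.0, 56.0], [578.0, 57.0], [578.0, 86.0]] z [0.0152 0.0177 0.0213]
(0.03, 0.06) 43 [104.   1.] 3.0 [[473.0, 81.0], [473.0, 80.0], [576.0, 85.0], [576.0, 86.0]] z [0.032  0.0453 0.0582]
(0.06, 0.08) 83 [106.   5.] 2.9 [[469.0, 84.0], [469.0, 80.0], [575.0, 85.0], [575.0, 90.0]] z [0.0617 0.0704 0.0745]
```

Standing is confirmed: plate 72 mm high, yaw ≈3.3°, toe midpoint ≈(0.529, −0.004). I need about +9° of yaw and ≈138 mm of travel. Now I lower behind the toe, in two steps with a depth check.

```bash
python3 -m creep '[{"dx":0.006,"dy":0,"dz":-0.12,"rx":0,"ry":0.002,"rz":0,"hand":0.26},{"dx":0.006,"dy":0,"dz":-0.12,"rx":0,"ry":0.002,"rz":0,"hand":0.26},{"dx":0,"dy":0,"dz":-0.08,"rx":0,"ry":0,"rz":0,"hand":0.26},{"dx":0,"dy":0,"dz":-0.02,"rx":0,"ry":0,"rz":0,"hand":0.26},{"dx":0,"dy":0,"dz":0,"rx":0,"ry":0,"rz":0,"hand":0.26}]'
cat > f.py <<'E'
from h import *
o=r.observe()["ee_pos"];print(o)
c=optics.camera("scene"); W=cloud(c); p=W.reshape(-1,3); g=c["frame"].reshape(-1,3).max(1)
q=p[(abs(p[:,0]-o[0])<.06)&(abs(p[:,1]-o[1])<.02)&(p[:,2]>.003)&(p[:,2]<.08)&(g<60)]
print(len(q),np.sort(q[:,2])[:10].round(4),q.min(0),q.max(0))
E
python3 f.py
```

```text
time: 8.53
ee_pos: [0.5291, -0.0325, -0.015]
tcp_rot: [0.685, 0.728, 0.001, -0.002]
force: [0.1, -0.2, 0.1]
gripper_width: 0.629
[ 0.52910072 -0.03250928 -0.01500584]
420 [0.021  0.0218 0.0221 0.0226 0.0226 0.023  0.0231 0.0233 0.0233 0.0234] [ 0.48875034 -0.04883699  0.02096972] [ 0.57223371 -0.01941572  0.07962285]
```

```bash
python3 -m creep '[{"dx":0,"dy":-0.01,"dz":-0.022,"rx":0,"ry":-0.001,"rz":0,"hand":0.26},{"dx":0,"dy":0,"dz":-0.015,"rx":0,"ry":0,"rz":0,"hand":0.26},{"dx":0,"dy":0,"dz":-0.006,"rx":0,"ry":0,"rz":0,"hand":0.26},{"dx":0,"dy":0,"dz":0,"rx":0,"ry":0,"rz":0,"hand":0.26},{"dx":0,"dy":0,"dz":0,"rx":0,"ry":0,"rz":0,"hand":0.26}]'; python3 f.py
```

```text
time: 9.0
ee_pos: [0.531, -0.0343, -0.0224]
tcp_rot: [0.684, 0.729, 0.004, 0.002]
force: [-0.3, 1.2, -0.2]
gripper_width: 0.634
[ 0.53100623 -0.03426944 -0.02242579]
460 [0.0144 0.0146 0.0147 0.0152 0.0153 0.0158 0.0159 0.016  0.0162 0.0164] [ 0.48841383 -0.05063495  0.01442626] [ 0.57377939 -0.02216646  0.079906  ]
```

```bash
python3 -m creep '[{"dx":0,"dy":0,"dz":-0.014,"rx":0,"ry":0,"rz":0,"hand":0.26},{"dx":0,"dy":0,"dz":-0.01,"rx":0,"ry":0,"rz":0,"hand":0.26},{"dx":0,"dy":0.025,"dz":0,"rx":0,"ry":0,"rz":0,"hand":0.26},{"dx":0,"dy":0.025,"dz":0,"rx":0,"ry":0,"rz":0,"hand":0.26},{"dx":0,"dy":0.02,"dz":0,"rx":0,"ry":0,"rz":0,"hand":0.26}]'; python3 f.py
```

```text
time: 9.47
ee_pos: [0.5314, -0.0165, -0.0283]
tcp_rot: [0.685, 0.728, 0.004, 0.003]
force: [-0.1, 0.9, 0.7]
gripper_width: 0.63
[ 0.53143836 -0.01654317 -0.02832159]
658 [0.0031 0.0031 0.0031 0.0032 0.0033 0.0035 0.0038 0.0039 0.0041 0.0041] [ 0.48794452 -0.03366382  0.00307909] [0.58432814 0.00333038 0.07978889]
```

```bash
for i in 1 2; do python3 -m creep '[{"dx":-0.004,"dy":0.04,"dz":0,"rx":0,"ry":0,"rz":0.004,"hand":0.26},{"dx":-0.004,"dy":0.04,"dz":0,"rx":0,"ry":0,"rz":0.004,"hand":0.26},{"dx":-0.004,"dy":0.04,"dz":0,"rx":0,"ry":0,"rz":0.004,"hand":0.26},{"dx":-0.004,"dy":0.04,"dz":0,"rx":0,"ry":0,"rz":0.004,"hand":0.26},{"dx":-0.004,"dy":0.04,"dz":0,"rx":0,"ry":0,"rz":0.004,"hand":0.26}]'; done; python3 m.py
```

```text
time: 9.93
ee_pos: [0.5266, 0.0373, -0.0282]
tcp_rot: [0.66, 0.751, 0.004, 0.003]
force: [0.2, -1.4, -1.7]
gripper_width: 0.632
time: 10.35
ee_pos: [0.5206, 0.0933, -0.0282]
tcp_rot: [0.633, 0.774, 0.004, 0.003]
force: [0.9, -3.4, -0.8]
gripper_width: 0.632
[ 0.5206  0.0933 -0.0282]
scene 0.55 [0.541 0.139 0.018]
(0.002, 0.015) 221 [139.  75.] 71.8 [[486.0, 98.0], [558.0, 75.0], [601.0, 207.0], [529.0, 230.0]] z [0.0026 0.0085 0.0144]
(0.015, 0.022) 616 [112.  91.] 11.6 [[444.0, 180.0], [463.0, 90.0], [572.0, 113.0], [554.0, 202.0]] z [0.0164 0.0188 0.0208]
(0.03, 0.06) 63 [ 19. 145.] 9.1 [[530.0, 229.0], [553.0, 86.0], [572.0, 89.0], [549.0, 232.0]] z [0.0304 0.0407 0.0572]
top 0.29 [ 0.587 -0.33   0.058]
(0.03, 0.06) 197 [46. 45.] 47.2 [[557.0, -336.0], [591.0, -367.0], [622.0, -333.0], [589.0, -302.0]] z [0.0315 0.0569 0.0597]
(0.06, 0.08) 105 [39. 41.] 64.8 [[563.0, -343.0], [600.0, -360.0], [617.0, -325.0], [580.0, -307.0]] z [0.0602 0.0618 0.0647]
```

```bash
python3 -m creep '[{"dx":-0.004,"dy":0.018,"dz":0,"rx":0,"ry":0,"rz":0.001,"hand":0.26},{"dx":-0.004,"dy":0.018,"dz":0,"rx":0,"ry":0,"rz":0.001,"hand":0.26},{"dx":-0.004,"dy":0.018,"dz":0,"rx":0,"ry":0,"rz":0.001,"hand":0.26},{"dx":-0.004,"dy":0.018,"dz":0,"rx":0,"ry":0,"rz":0.001,"hand":0.26},{"dx":-0.004,"dy":0.018,"dz":0,"rx":0,"ry":0,"rz":0.001,"hand":0.26}]'; python3 m.py | head -4; python3 - <<'E'
from h import *
c=optics.camera("scene"); W=cloud(c)
for m in optics.cut_out("row","scene"):
    P=W[m["mask"]];P=P[P[:,2]>.062]
    if len(P)>50: rect(P,"row")
E
```

```text
time: 10.97
ee_pos: [0.516, 0.1146, -0.0281]
tcp_rot: [0.628, 0.778, 0.004, 0.003]
force: [0.7, -3.0, -0.3]
gripper_width: 0.629
[ 0.516   0.1146 -0.0281]
scene 0.95 [0.53  0.159 0.019]
(0.002, 0.015) 215 [113. 177.] 34.0 [[399.0, 238.0], [498.0, 90.0], [592.0, 154.0], [493.0, 301.0]] z [0.0027 0.0084 0.0143]
(0.015, 0.022) 643 [113.  93.] 19.8 [[438.0, 187.0], [470.0, 100.0], [577.0, 138.0], [545.0, 226.0]] z [0.0164 0.0188 0.0207]
row 2135 [144. 289.] 14.3 [[387.0, 399.0], [458.0, 119.0], [597.0, 154.0], [526.0, 434.0]] z [0.0677 0.0728 0.0748]
```

```bash
python3 -m creep '[{"dx":-0.002,"dy":0.008,"dz":0,"rx":0,"ry":0,"rz":0.0005,"hand":0.26},{"dx":-0.002,"dy":0.008,"dz":0,"rx":0,"ry":0,"rz":0.0005,"hand":0.26},{"dx":-0.002,"dy":0.008,"dz":0,"rx":0,"ry":0,"rz":0,"hand":0.26},{"dx":-0.001,"dy":0.006,"dz":0,"rx":0,"ry":0,"rz":0,"hand":0.26},{"dx":-0.001,"dy":0.006,"dz":0,"rx":0,"ry":0,"rz":0,"hand":0.26}]';  python3 -m creep '[{"dx":-0.001,"dy":0.006,"dz":0,"rx":0,"ry":0,"rz":0,"hand":0.26},{"dx":-0.001,"dy":0.006,"dz":0,"rx":0,"ry":0,"rz":0,"hand":0.26},{"dx":0,"dy":0,"dz":0,"rx":0,"ry":0,"rz":0,"hand":0.26},{"dx":0,"dy":0,"dz":0,"rx":0,"ry":0,"rz":0,"hand":0.26},{"dx":0,"dy":0,"dz":0,"rx":0,"ry":0,"rz":0,"hand":0.26}]'
```

```text
time: 11.68
ee_pos: [0.5142, 0.1229, -0.0281]
tcp_rot: [0.627, 0.779, 0.004, 0.003]
force: [3.5, -18.2, -0.5]
gripper_width: 0.627
time: 12.1
ee_pos: [0.5142, 0.1223, -0.0281]
tcp_rot: [0.627, 0.779, 0.003, 0.005]
force: [-0.8, 0.8, -0.8]
gripper_width: 0.627
```

Contact was made (18 N along the row's normal). One more short press to seat it, then I back off and inspect.

```bash
python3 -m creep '[{"dx":-0.002,"dy":0.007,"dz":0,"rx":0,"ry":0,"rz":0,"hand":0.26},{"dx":-0.002,"dy":0.009,"dz":0,"rx":0,"ry":0,"rz":0,"hand":0.26},{"dx":-0.002,"dy":0.01,"dz":0,"rx":0,"ry":0,"rz":0,"hand":0.26},{"dx":-0.002,"dy":0.01,"dz":0,"rx":0,"ry":0,"rz":0,"hand":0.26},{"dx":-0.002,"dy":0.01,"dz":0,"rx":0,"ry":0,"rz":0,"hand":0.26}]';  python3 -m creep '[{"dx":0,"dy":0,"dz":0,"rx":0,"ry":0,"rz":0,"hand":0.26},{"dx":0.004,"dy":-0.02,"dz":0,"rx":0,"ry":0,"rz":0,"hand":0.26},{"dx":0.01,"dy":-0.06,"dz":0,"rx":0,"ry":0,"rz":0,"hand":0.26},{"dx":0.01,"dy":-0.06,"dz":0.02,"rx":0,"ry":0,"rz":0,"hand":0.26},{"dx":0,"dy":0,"dz":0.15,"rx":0,"ry":0,"rz":0,"hand":0.26}]'
python3 -m creep '[{"dx":0,"dy":0,"dz":0.16,"rx":0,"ry":0,"rz":0,"hand":0.26},{"dx":0,"dy":-0.1,"dz":0.16,"rx":0,"ry":0,"rz":0,"hand":0.26},{"dx":0,"dy":-0.16,"dz":0.05,"rx":0,"ry":0,"rz":0,"hand":0.26},{"dx":0,"dy":-0.16,"dz":0.05,"rx":0,"ry":0,"rz":0,"hand":0.26},{"dx":0,"dy":-0.16,"dz":0,"rx":0,"ry":0,"rz":0,"hand":0.26}]'
python3 - <<'E'
from h import *
t=optics.camera("top"); s=optics.camera("scene")
a=cv2.resize(t["frame"][140:270,150:310],None,fx=2.4,fy=2.4,interpolation=cv2.INTER_CUBIC)
b=cv2.resize(s["frame"][130:260,380:540],None,fx=2.4,fy=2.4,interpolation=cv2.INTER_CUBIC)
save("g.png",np.hstack([a,b]))
W=cloud(t);p=W.reshape(-1,3)
n=np.array([-.216,.976]);x=np.array([.976,.216])
d=(p[:,:2]-[.5005,.223])@n; l=(p[:,:2]-[.5005,.223])@x
for L in range(-60,61,15):
    k=(abs(l*1000-L)<7.5)&(d>-.03)&(d<.02)&(p[:,2]>.06)&(p[:,2]<.085)
    dd=np.sort(d[k])*1000; print(L,dd[:3].round(1) if len(dd) else "", "z",p[k&(d<-.001),2].max().round(4) if (k&(d<-.001)).any() else "")
f=(abs(p[:,2]-.018)<.006)&(d<-.02)&(d>-.12)&(abs(l)<.08); rect(p[f],"foot")
E
```

```text
time: 12.52
ee_pos: [0.5143, 0.1226, -0.0279]
tcp_rot: [0.625, 0.78, -0.001, 0.009]
force: [3.7, -31.9, 0.8]
gripper_width: 0.631
time: 12.93
ee_pos: [0.5175, 0.086, 0.0103]
tcp_rot: [0.625, 0.781, -0.004, 0.005]
force: [-0.5, -0.4, -0.1]
gripper_width: 0.629
time: 13.35
ee_pos: [0.5183, -0.0541, 0.1203]
tcp_rot: [0.621, 0.784, -0.002, 0.007]
force: [1.5, 0.7, 0.0]
gripper_width: 0.628
-60 [-3.4 -3.1 -2.8] z 0.0732
-45 [-3.7 -3.2 -3.1] z 0.0766
-30 [-3.5 -3.4 -3.2] z 0.0723
-15 [-3.6 -3.4 -2.9] z 0.0721
0 [-3.9 -3.2 -2.9] z 0.0774
15 [-3.4 -3.3 -3. ] z 0.0766
30 [-3.6 -3.5 -3. ] z 0.0744
45 [-4.3 -3.7 -3.2] z 0.0789
60 [0.3 0.6 0.9] z 
foot 1023 [110.  69.] 12.5 [[441.0, 189.0], [456.0, 122.0], [564.0, 146.0], [549.0, 213.0]] z [0.0134 0.0174 0.0216]
```

View pics/g.png

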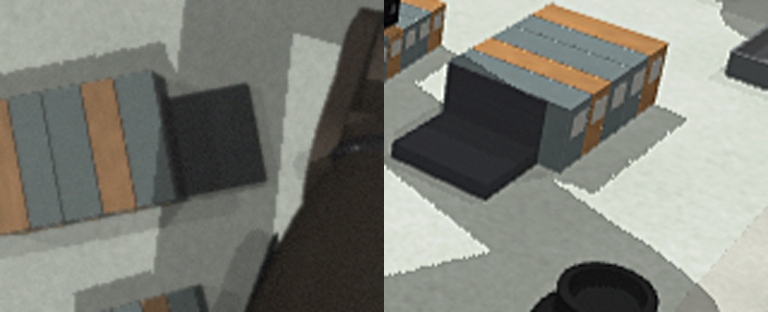

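The bookend stands flush against the row: its inner face is 3–4 mm off the end plane along the whole width (the plate is 4 mm thick), and its yaw of 12.5° equals the row's. The robot is clear, so I do a last check of the bystanders and hand in.

```bash
python3 - <<'E'
from h import *
t=optics.camera("top"); W=cloud(t)
for q in ["cup","tub"]:
    for m in optics.cut_out(q,"top"):
        p=W[m["mask"]]; print(q,round(m["p"],2),m["centre"],np.nanmedian(p,0).round(3))
print(r.observe()["force"].round(1)); print(r.close_job())
E
```

```text
tub 0.8 [432.9, 162.8] [ 0.587 -0.33   0.058]
[-0.5  0.4  0.2]
the job is handed in; nothing more can be done
None
```

I tipped the bookend upright onto its foot by pushing the foot's inner face with both fingers. I then pushed it from the end of the foot, about 130 mm with about 9° of turn, until its plate stood against the row. It was never gripped or lifted, and I handed the job in at about 13 s.

**Final position:** after backing off, the plate's inner face sat 3–4 mm from the row's end plane across its whole width, as expected for a 4 mm plate standing flush. Its yaw was 12.5°, the same as the row's, and the plate was 72 mm high. The hardest press I read was about 32 N at the fingers; force is only read at the end of each move, so brief peaks could be higher. The robot was clear of everything at hand-in.

**What disagreed:**
- **Tool height:** the reported height was about 35 mm lower than the fingertips seen in the depth images. My first two tipping passes went over the foot without touching anything. I corrected for this using the depth.
- **Cup not confirmed:** the jar measured at its original place. The cup was not detected in the last top picture, probably because the arm hid it. The fingers passed near or over it once, about 0.2 m up, with no contact force.

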